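# Seat a brass block in the corner of the drilling plate and hold it for clamping

## Robot

A 6-joint arm with a two-finger parallel gripper is mounted at the origin on the work surface. World frame = base frame: x ahead of the robot, y to its left, z up, the work surface at z = 0. Lengths are in m, angles in degrees, forces in N, time in s.
With the tool pointing down it reaches from about 0.25 to 0.725 m from the base axis. Payload 9.7 kg.
Tool frame: the origin (TCP) lies midway between the tips of the shut fingers; the grasp point (between the pads) lies 19 mm behind it; z points along the fingers, y is the line along which they close (so a half turn about z gives the same grasp; the last joint's range is limited). The gripper opens to 85 mm and grips with 20 to 120 N. Pads are 22 mm wide; open, the fingers measure 114 mm over their backs; the gripper's body (76 mm by 85 mm) begins 54 mm behind the grasp point. The pads swing forward as they close: fully open they stand 13 mm farther back than shut.
Start: joints at [-65.374, 4.979, 10.078, 95.1, 0, 90], TCP at [0.229, -0.5, 0.231] pointing down, gripper open.
Joint ranges: [-179.16, 179.16], [-48.56, 103.87], [-65.8, 70.77], [-126.05, 130.52], [-82.76, 87.17], [-180, 180]. Speed limits (degrees/s): [127.2, 127.2, 147.25, 180, 180, 180].

## Interface

Orientations are given as [roll, pitch, yaw] about the fixed x, y, z axes, in that order (R = Rz(yaw) Ry(pitch) Rx(roll)).
In Python, from workcell import * gives the robot as it stands.
- The arm moves only by the tool servo_tool, never from a script. Its argument "moves" is a list of rows, each a list of 4 numbers: the shift along the world's x, y, z in cm, then the turn about the world's z in rad. A call has 1 to 20 rows; each row is the pose to reach, as a shift and turn from the pose commanded when the call began; what a row does not reach only later rows make up. A row lasts 1/12 s, in which the tool goes at most 41.7 mm and 7.16 degrees, less where a joint would pass 70% of its speed; a pose out of reach is approached as far as the arm can. A call with a gripper value outside its range is refused whole. "claw" is the closure, from 0 (fully open) to 1 (shut), set as the call begins (left out, the last holds). The fingers move at their own pace and stop on an object; "force" is the grip in N (left out, the last holds). Time passes only in rows, so rows that repeat a pose let the fingers close. It gives the time, the measured TCP pose, the force, the opening and the grip force at its end, in the units of the state.
- get_obs(): the state, without advancing time (a new reading comes with each control period).
- camera(name): name is "scene" or "top" or "wrist"; returns the picture (480x640x3 uint8, red, green, blue); there is no depth.
- get_calibration(name): a dict with "fx", "fy", "cx", "cy" (pixels), "rvec" (rotation vector, rad) and "tvec" (3), from world to camera coordinates, as OpenCV has them; the wrist camera has in their place "tool_from_camera" (4x4, takes a point from camera to tool coordinates, whose origin is the TCP and whose axes are the flange's). Camera axes: x right, y down, z forward; pixel columns grow to the right and rows downward; lengths in m; the calibration is good to about 2 mm. The wrist camera is an equidistant fisheye: a pixel r from the principal point sees the ray r / f radians off the axis. A picture is of the moment at which its call begins: read the wrist's pose just before it. get_calibration takes no time and is no camera call.
- job_done(): hands the job in; it is judged then, once.
The state is a dict: "time": time; "q": joint angles; "qd": joint speeds; "joint_efforts": joint torques, N m; "ee_pos": TCP position; "tcp_rot": TCP orientation; "wrist_force": force on the tool from outside, world axes, zero at the start; "torque": the same for the moment, N m; "opening": finger opening in m; "grasp_force": force on a finger pad.
Only numpy, scipy, OpenCV 4.12 (cv2) and the standard library are available. Lean on these libraries where they do the work, as an engineer would, in place of code of your own. Each camera call takes 0.05 s, during which the arm holds its last target. There are 200 camera calls.

## Task

Pull open the top drawer of the little wooden chest, take out the brass block and set it down flat on the aluminium drilling plate, pushed fully home into the corner: one long side flat against the long dark steel stop and one end against the short one, pressing firmly on both at once. Keep holding and pressing it there so that I can run in the side clamps: the program finishes while the gripper still holds the block. Leave the wax block in the drawer and do not disturb the other things on the bench.

Things in the scene. Friction and masses are not known exactly. Their poses are not given: they have to be found in the camera images.
- chest_drawer0 (a joint): top drawer of the wooden chest, m: 0 shut, grows as it slides out along the chest's -x axis (away from its front, towards the robot), at most 0.165. It may start up to 15 mm ajar. It runs with light friction (about 1 N) and stays where it is left
- chest: fixed pine bench-top chest, 240 deep (x) x 300 wide (y) x 140 high (z) mm, two drawers; origin: centre of its underside; its front looks along its own -x. Top drawer: 258 mm wide inside (y), floor 80 mm above the bench, front panel's top edge 128 mm and side walls' tops 118 mm above the bench, front 15 mm thick plus a 6 mm wall. A bur stand and a ring tray are fixed on the rear of the chest's top
- chest_drawer0_handle (a point): middle of the top drawer's bar handle: a level round steel bar 11 mm thick and 120 mm long along the chest's y, standing 35 mm (bar centre) off the drawer's front on two 8 mm thick posts 51 mm either side of its middle, 103 mm above the bench (37 mm below the chest's top). The point moves with the drawer
- brass_block: loose brass block, 56 long (x) x 32 wide (y) x 32 high (z) mm, about 0.5 kg, with a scribed cross on its top; the origin is the centre of its underside. It starts lying in the top drawer in its front half, roughly lengthwise (its x along the chest's x within 0.25 rad), in the left or the right half of the drawer
- wax_block: loose dark green carving wax block 62 (x) x 40 (y) x 22 (z) mm in the other half of the same drawer; origin at the centre of its underside. Stays in the drawer
- plate: fixed aluminium drilling plate 200 (x) x 150 (y) x 12 (z) mm; origin: centre of its underside, so its top is at z = 12 mm. On it: the two dark stops and two bright edge clamps (12 mm high), wound back 48 mm from a seated block's free side and 61 mm from its free end. Seated, the block lies with its x along the plate's (either way), its origin at x = +32, y = -29, z = 12 mm in the plate's frame
- long_stop: dark oiled steel bar fixed on the plate (slippery, friction about 0.2, as is the plate), 110 mm long along the plate's x, 14 wide, 10 high (top 22 mm above the bench: fingers gripping the block over 12 mm above its underside pass over it); origin: centre of its underside. The face to press against looks along the plate's +y at y = -45 mm in the plate's frame, from x = -60 to +50 mm
- short_stop: dark oiled steel bar fixed on the plate, 76 mm long along the plate's y, 14 mm wide, 10 mm high (top 22 mm above the bench); origin: centre of its underside. The face to press against looks along the plate's -x at x = +60 mm in the plate's frame, from y = -38 to +38 mm. The two stops do not quite meet: the corner itself is open
- flux_jar: loose jar with green lid, 44 mm across and 48 mm high, standing beyond the far end of the plate; a bystander
- tweezers: loose copper-coloured soldering tweezers, about 180 mm long and 6 mm high, lying on the bench; a bystander
- caliper: loose slide caliper, 190 mm long and 14 mm high, lying on the bench; a bystander
- hammer: loose hammer, 240 mm long, lying on the right of the bench; a bystander
- bench_block: loose square steel bench block 64 x 64 x 18 mm lying on the bench; a bystander
- ring_clamp: loose wooden ring clamp 110 mm long and 24 mm high, lying on the left of the bench; a bystander

How it is judged (in metres and radians):
On the way, in this order (a step that is already met when the one before it is completed fails the run):
1. the top drawer is pulled out by at least 90 mm (value of joint chest_drawer0 above 0.09 m), for 0.2 s.
2. the brass block is lifted out of the drawer in the gripper (height (world z) of brass_block above 0.12 m and contact force between the fingers and brass_block above 1 N), for 0.1 s.
At the end, for the whole second after the job is handed in: The brass block rests upright on the plate (within 2.5 mm), lengthwise along the long stop within 2.3 degrees and within 3 mm of its seated place, pressing on each stop with more than 2 N, at rest, with the fingers still on it (more than 2 N). The wax block is still in the drawer (contact force between brass_block and long_stop above 2 N and contact force between brass_block and short_stop above 2 N and contact force between the fingers and brass_block above 2 N and angle between the x axis of brass_block and the x axis of plate, either way round below 0.04 rad and angle between brass_block's own z axis and vertical below 0.05 rad and x of brass_block in the frame of plate between 0.029 and 0.035 m and y of brass_block in the frame of plate between -0.032 and -0.026 m and z of brass_block in the frame of plate between 0.01 and 0.0145 m and linear speed of brass_block below 0.01 m/s and distance between wax_block and chest_drawer0_handle below 0.24 m and height (world z) of wax_block between 0.07 and 0.11 m); the arm keeps its last pose, push and grip.
It fails at once if a bystander on the bench (jar, tweezers, caliper, hammer, bench block, ring clamp) is shifted by more than 20 mm (distance of any of flux_jar, tweezers, caliper, hammer, bench_block, ring_clamp from where it was at the start of the episode above 0.02 m).
It also fails if it takes over 58 s, if anything falls off the work surface, if the arm or the gripper's body presses on something with over 40 N, if the wrist force passes 120 N, or if a joint passes its speed limit or range.

## Working session

There is one attempt and no reset: what is moved stays moved. The work goes in short steps, Python scripts to look and compute and a tool call to move; the robot and the scene stay as the last step left them, time stands still between calls to the robot, and variables do not carry over. Pictures are saved under pics/ and viewed, at most 10 in all, crops included, and the job is handed in when it is done.

Besides the shell and the picture viewer there is one more tool, called after ">>>" in YAML: its name, and indented under it one key for each argument. servo_tool: Moves the arm, as the interface text tells. Its arguments: {"type":"object","properties":{"moves":{"type":"array","items":{"type":"array","items":{"type":"number"}}},"claw":{"type":"number"},"force":{"type":"number"}},"required":["moves"]}

```bash
mkdir -p pics; cat > h.py <<'E'
import numpy as np, cv2
from workcell import *
from scipy.spatial.transform import Rotation as Ro
def save(n,img): cv2.imwrite(f'pics/{n}.png',img[:,:,::-1])
def ray(name,px,obs=None):
    c=get_calibration(name); px=np.atleast_2d(np.array(px,float))
    if name=='wrist':
        T=np.array(c['tool_from_camera']); d=px-[c['cx'],c['cy']]; d=d/[c['fx'],c['fy']]
        th=np.linalg.norm(d,axis=1,keepdims=True); u=d/np.maximum(th,1e-9)
        v=np.hstack([u*np.sin(th),np.cos(th)])
        R=Ro.from_euler('xyz',obs['tcp_rot'],degrees=True).as_matrix()
        return np.array(obs['ee_pos'])+R@T[:3,3], v@(R@T[:3,:3]).T
    R=cv2.Rodrigues(np.array(c['rvec'],float))[0]; t=np.array(c['tvec'],float).ravel()
    v=np.hstack([(px-[c['cx'],c['cy']])/[c['fx'],c['fy']],np.ones((len(px),1))])
    return -R.T@t, v@R
def onz(name,px,z,obs=None):
    o,v=ray(name,px,obs); return o+v*((z-o[2])/v[:,2:])
def proj(name,P):
    c=get_calibration(name); K=np.array([[c['fx'],0,c['cx']],[0,c['fy'],c['cy']],[0,0,1.]])
    return cv2.projectPoints(np.atleast_2d(np.array(P,float)),np.array(c['rvec'],float),np.array(c['tvec'],float),K,None)[0][:,0]
E
python3 - <<'E'
from h import *
print(get_obs())
for n in ['scene','top']:
    save(n,camera(n)); print(n,get_calibration(n), ray(n,[[320,240]]))
print(get_calibration('wrist'))
E
```

```text
{'time': 0.0, 'q': array([-6.53759194e+01,  5.00984711e+00,  1.00338464e+01,  9.50983798e+01,
       -3.40131698e-04,  9.00011341e+01]), 'qd': array([-0.02416657, -0.02491298, -0.01844692,  0.02838424, -0.06198854,
       -0.06726687]), 'joint_efforts': array([ 2.22217066e-03, -5.20387745e+01,  4.64806902e+01,  1.63781794e-02,
        1.90943103e-05, -1.01377458e-05]), 'ee_pos': array([ 0.22906896, -0.49977901,  0.23058964]), 'tcp_rot': array([-1.79925619e+02,  3.41603668e-04,  2.46229469e+01]), 'wrist_force': array([-0.35209703,  0.25783341, -0.36721457]), 'torque': array([-0.04254041, -0.02912532,  0.02570939]), 'grasp_force': 0.0, 'opening': 0.08553583578483073}
scene {'fx': 477.2681909407456, 'fy': 477.2681909407456, 'cx': 326.6426960636634, 'cy': 238.04201126920518, 'rvec': array([ 2.02999327,  1.47801262, -0.53152607]), 'tvec': array([-0.13547645, -0.32218662,  1.53867189])} (array([ 1.22105663, -0.26939303,  0.96234991]), array([[-0.61571137,  0.1965561 , -0.763201  ]]))
top {'fx': 463.81872411622044, 'fy': 463.81872411622044, 'cx': 319.8044094455159, 'cy': 232.92894507747778, 'rvec': array([ 2.20239509, -2.21999787,  0.04980082]), 'tvec': array([-0.03282012,  0.52113798,  1.18663087])} (array([ 0.48211985, -0.02178878,  1.20326243]), array([[ 0.0171701 , -0.01300215, -0.99988436]]))
{'fx': 371.64829954431775, 'fy': 371.64829954431775, 'cx': 320.6565424344462, 'cy': 244.79540779505942, 'tool_from_camera': array([[ 1.43928605e-04, -9.52007936e-01, -3.06073307e-01,
         7.79847404e-02],
       [ 9.99999887e-01, -1.67187632e-06,  4.75442403e-04,
         4.29445370e-04],
       [-4.53136658e-04, -3.06073341e-01,  9.52007828e-01,
        -1.43299987e-01],
       [ 0.00000000e+00,  0.00000000e+00,  0.00000000e+00,
         1.00000000e+00]])}
```

View pics/top.png

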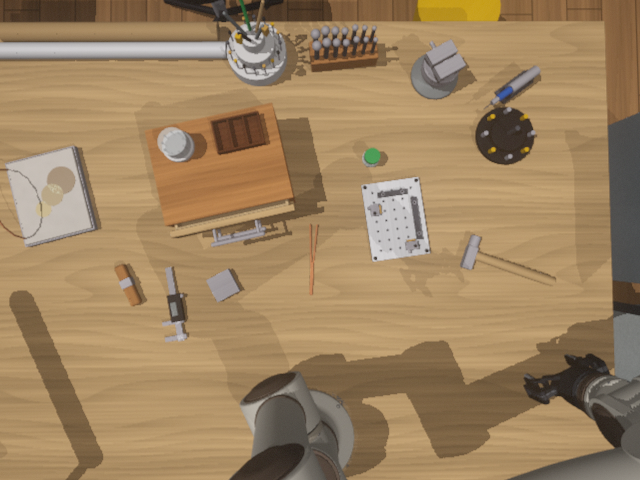

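View pics/scene.png

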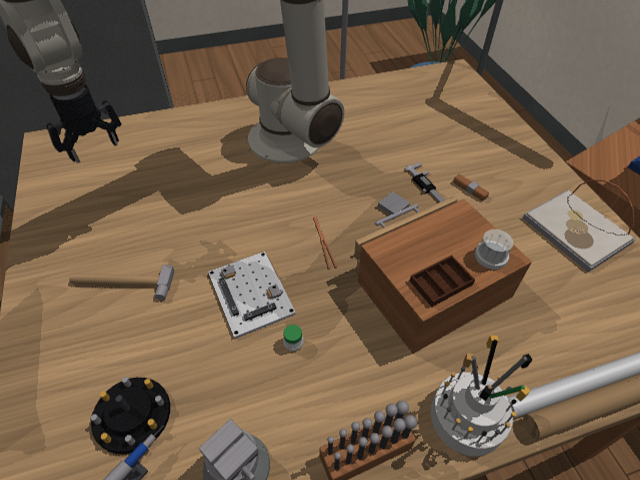

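The top view shows the chest at about (220,165) with its handle at (238,235). The plate is at (396,219), with the short stop at the far end and the long stop on the right. The scene view agrees with this. I'll measure the plate by mask and zoom in.

```bash
python3 - <<'E'
from h import *
im=cv2.imread('pics/top.png')
save('crop',cv2.resize(im[95:270,140:440],None,fx=2.6,fy=2.6,interpolation=cv2.INTER_CUBIC)[:,:,::-1])
hsv=cv2.cvtColor(im,cv2.COLOR_BGR2HSV)
m=((hsv[...,1]<40)&(hsv[...,2]>150)).astype(np.uint8); r=np.zeros_like(m); r[170:275,350:440]=1; m&=r
m=cv2.morphologyEx(m,cv2.MORPH_OPEN,np.ones((2,2)))
cs=cv2.findContours(m,0,2)[0]; c=max(cs,key=cv2.contourArea)
h=cv2.convexHull(c); W=onz('top',h[:,0],0.012)[:,:2]
R=cv2.minAreaRect((W*1000).astype(np.float32)); print('plate',R)
for p,z in [((238,235),.103),((372,156),.048),((224,285),.018),((314,225),0.006),((313,294),0.006),((172,268),.014)]: print(p,onz('top',[p],z))
# chest top mask
m=((hsv[...,0]<16)&(hsv[...,1]>110)&(hsv[...,2]>90)).astype(np.uint8); r[:]=0; r[95:232,140:300]=1; m&=r
c=max(cv2.findContours(m,0,2)[0],key=cv2.contourArea)
W=onz('top',cv2.convexHull(c)[:,0],.14)[:,:2]
print('chest',cv2.minAreaRect((W*1000).astype(np.float32)),cv2.boundingRect(c))
E
```

```text
plate ((553.4010009765625, -234.42529296875), (200.46115112304688, 151.73663330078125), 7.8068437576293945)
(238, 235) [[0.51439752 0.15799925 0.103     ]]
(372, 156) [[ 0.71170433 -0.16902665  0.048     ]]
(224, 285) [[0.39005939 0.20769914 0.018     ]]
(314, 225) [[ 0.54156128 -0.02217021  0.006     ]]
(313, 294) [[ 0.36396702 -0.01822146  0.006     ]]
(172, 268) [[0.43416221 0.34063684 0.014     ]]
chest ((673.4761352539062, 193.27513122558594), (238.53170776367188, 304.75201416015625), 11.99581527709961) (145, 103, 151, 124)
```

View pics/crop.png

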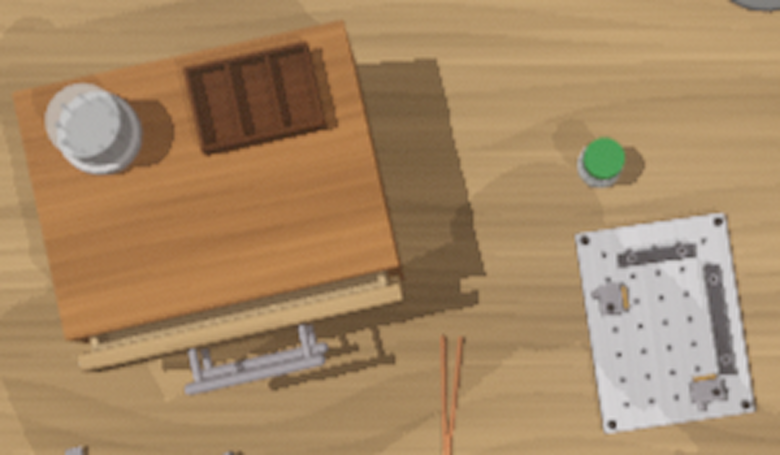

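The crop gives the chest's yaw as about 12° and the plate's as about 8°. The handle bar runs (187,389)-(325,352) in crop pixels, so its midpoint is near (0.508, 0.157). I'll move above the handle with the fingers partly closed and check with the wrist camera.

>>> servo_tool:
  moves:
    - [27.9,65.7,0,1.35]
    - [27.9,65.7,0,1.35]
    - [27.9,65.7,0,1.35]
    - [27.9,65.7,0,1.35]
    - [27.9,65.7,0,1.35]
    - [27.9,65.7,0,1.35]
    - [27.9,65.7,0,1.35]
    - [27.9,65.7,0,1.35]
    - [27.9,65.7,0,1.35]
    - [27.9,65.7,0,1.35]
    - [27.9,65.7,0,1.35]
    - [27.9,65.7,0,1.35]
    - [27.9,65.7,0,1.35]
    - [27.9,65.7,0,1.35]
    - [27.9,65.7,0,1.35]
    - [27.9,65.7,0,1.35]
    - [27.9,65.7,0,1.35]
    - [27.9,65.7,0,1.35]
    - [27.9,65.7,0,1.35]
    - [27.9,65.7,0,1.35]
  claw: 0.65
  force: 40

```text
time: 1.77
ee_pos: [0.5078, 0.1569, 0.2307]
tcp_rot: [-179.9, 0.0, 102.0]
wrist_force: [-0.4, -0.9, -0.0]
opening: 0.0303
grasp_force: 0.0
```

```bash
python3 - <<'E'
from h import *
import pickle
o=get_obs(); im=camera('wrist'); save('w1',im); pickle.dump(o,open('o1.pkl','wb'))
save('t1',camera('top'))
print(o['time'],o['ee_pos'],o['tcp_rot'],o['opening'],o['q'])
E
```

```text
1.7667 [0.50783447 0.15691018 0.23074137] [-1.79916229e+02  2.42028808e-02  1.02029379e+02] 0.030326551247604926 [ 1.71789433e+01  2.50392943e+00  7.41057663e+00  9.49922522e+01
 -1.65862521e-02  9.51495949e+01]
```

View pics/w1.png

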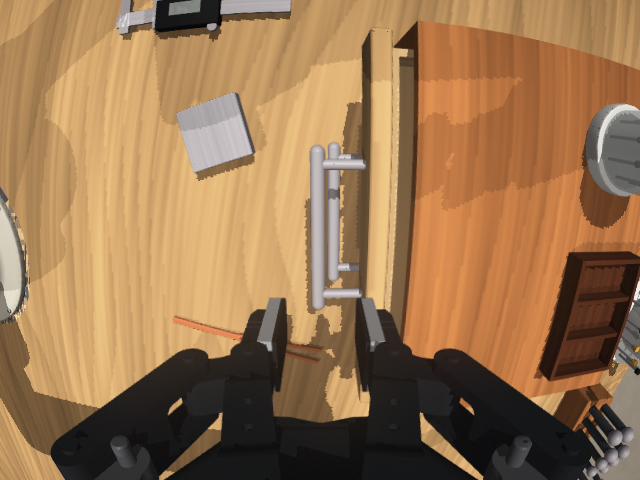

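The wrist view shows the top bar's ends at (317,150) and (318,304), nearly straight up and down. The bar at column 334 belongs to the lower drawer.

```bash
python3 - <<'E'
from h import *
import pickle
o=pickle.load(open('o1.pkl','rb'))
W=onz('wrist',[[317,146],[318,308],[317,163],[318,293]],.103,o); print(W,np.linalg.norm(W[0]-W[1]),np.linalg.norm(W[2]-W[3]))
d=W[0]-W[1]; print('yaw',np.degrees(np.arctan2(-d[0],d[1])),'mid',W[:2].mean(0),W[2:].mean(0))
F=onz('wrist',[[371,60],[371,290]],.128,o);print(F)
E
```

```text
[[0.49113976 0.2202824  0.103     ]
 [0.51855422 0.09393841 0.103     ]
 [0.4937202  0.20809408 0.103     ]
 [0.5157452  0.10729817 0.103     ]] 0.12928402150691237 0.10317420184075142
yaw 12.242414926495817 mid [0.50484699 0.15711041 0.103     ] [0.5047327  0.15769613 0.103     ]
[[0.51336634 0.28570621 0.128     ]
 [0.55098965 0.12917198 0.128     ]]
```

>>> servo_tool:
  moves:
    - [-0.3,0,-3,0]
    - [-0.3,0,-6,0]
    - [-0.3,0,-9,0]
    - [-0.3,0,-11,0]
    - [-0.3,0,-13,0]
    - [-0.3,0,-14.5,0]
    - [-0.3,0,-14.5,0]
    - [-0.3,0,-14.5,0]
  claw: 0.7

```text
time: 2.53
ee_pos: [0.5049, 0.1555, 0.0865]
tcp_rot: [180.0, 0.0, 101.9]
wrist_force: [0.1, -0.4, -0.7]
opening: 0.0257
grasp_force: 0.0
```

>>> servo_tool:
  moves:
    - [0,0,0,0]
    - [0,0,0,0]
    - [0,0,0,0]
    - [0,0,0,0]
    - [0,0,0,0]
  claw: 1
  force: 40

```text
time: 2.95
ee_pos: [0.5056, 0.1562, 0.0871]
tcp_rot: [179.9, 0.1, 101.9]
wrist_force: [0.5, -6.6, 5.2]
opening: 0.0095
grasp_force: 39.2
```

>>> servo_tool:
  moves:
    - [-0.5,-0.11,0,0]
    - [-1.5,-0.32,0,0]
    - [-2.7,-0.58,0,0]
    - [-3.9,-0.84,0,0]
    - [-5.1,-1.1,0,0]
    - [-6.3,-1.36,0,0]
    - [-7.5,-1.62,0,0]
    - [-8.7,-1.88,0,0]
    - [-9.9,-2.14,0,0]
    - [-11.1,-2.4,0,0]
    - [-12.3,-2.66,0,0]
    - [-13.3,-2.88,0,0]
    - [-14.0,-3.03,0,0]
    - [-14.2,-3.08,0,0]
    - [-14.2,-3.08,0,0]
    - [-14.2,-3.08,0,0]

```text
time: 4.28
ee_pos: [0.3635, 0.1254, 0.087]
tcp_rot: [179.9, 0.1, 101.9]
wrist_force: [1.0, -9.0, 4.9]
opening: 0.0096
grasp_force: 39.7
```

>>> servo_tool:
  moves:
    - [0,0,0,0]
    - [0,0,0,0]
    - [0,0,0,0]
  claw: 0.7

```text
time: 4.53
ee_pos: [0.3632, 0.1264, 0.0863]
tcp_rot: [180.0, -0.0, 102.0]
wrist_force: [-0.4, -0.7, 0.1]
opening: 0.0257
grasp_force: 0.0
```

>>> servo_tool:
  moves:
    - [0,0,2,0]
    - [0,0,5,0]
    - [0,0,9,0]
    - [0,0,13,0]
    - [4,1,17,-0.12]
    - [8,2,20,-0.24]
    - [10,2,20,-0.36]
    - [10,2,20,-0.48]
    - [10,2,20,-0.6]
    - [10,2,20,-0.72]
    - [10,2,20,-0.84]
    - [10,2,20,-0.96]
    - [10,2,20,-1.08]
    - [10,2,20,-1.2]
    - [10,2,20,-1.32]
    - [10,2,20,-1.44]
    - [10,2,20,-1.57]
    - [10,2,20,-1.57]
    - [10,2,20,-1.57]

```text
time: 6.12
ee_pos: [0.4694, 0.1213, 0.2861]
tcp_rot: [-178.9, 0.0, 13.9]
wrist_force: [0.6, -0.4, -0.1]
opening: 0.0255
grasp_force: 0.0
```

```bash
python3 - <<'E'
from h import *
import pickle
o=get_obs(); im=camera('wrist'); save('w2',im); pickle.dump(o,open('o2.pkl','wb'))
save('t2',camera('top'));save('s2',camera('scene'))
print(o['time'],o['ee_pos'],o['tcp_rot'],o['opening'],o['q'])
E
```

```text
6.1167 [0.46937671 0.12131594 0.28612181] [-1.78906807e+02  3.71714705e-02  1.39069259e+01] 0.02551686505805235 [ 13.84902498  -2.31972861   8.81553771 101.17354265   1.09315446
 179.94208851]
```

View pics/w2.png

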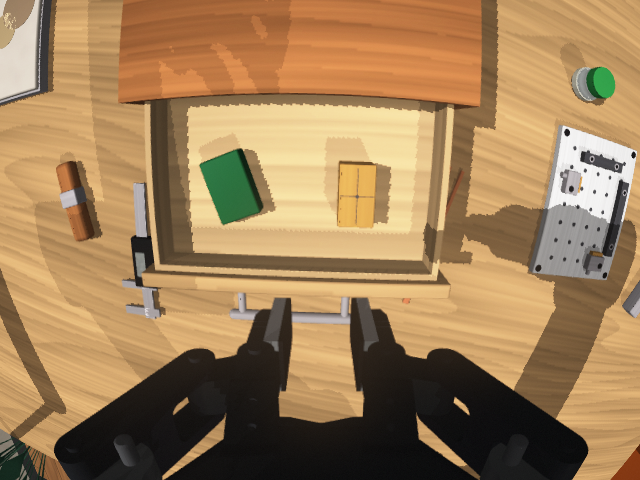

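The open drawer is in view. The brass block's top is around (357,195), corners roughly (339,161), (376,164), (373,228), (338,226), with its scribed cross at (357,197). The wax is at (231,187) and the plate is on the right. Joint 6 is at its limit, so I'll grasp with the half-turn-equivalent yaw.

```bash
python3 - <<'E'
from h import *
import pickle
o=pickle.load(open('o2.pkl','rb'))
im=cv2.imread('pics/w2.png'); hsv=cv2.cvtColor(im,cv2.COLOR_BGR2HSV)
print(hsv[180,350],hsv[215,365],hsv[185,300],hsv[245,300],hsv[185,381])
m=((hsv[...,1]>125)&(hsv[...,0]>14)&(hsv[...,2]>150)).astype(np.uint8); r=np.zeros_like(m); r[140:250,320:400]=1; m&=r
m=cv2.morphologyEx(m,cv2.MORPH_CLOSE,np.ones((5,5)));m=cv2.morphologyEx(m,cv2.MORPH_OPEN,np.ones((3,3)))
c=max(cv2.findContours(m,0,2)[0],key=cv2.contourArea); print(cv2.boundingRect(c))
W=onz('wrist',c[:,0],.112,o)[:,:2]; print(cv2.minAreaRect((W*1000).astype(np.float32)))
print('cam',ray('wrist',[[357,197]],o)[0],'cross',onz('wrist',[[357,197]],.112,o))
print('drawer right wall',onz('wrist',[[437,275],[450,106]],.118,o),'wax',onz('wrist',[[231,187]],.102,o),'handle',onz('wrist',[[293,317]],.103,o))
print('floor corners', onz('wrist',[[433,100],[424,262]],.08,o))
print('plate',onz('wrist',[[563,124],[637,153],[531,272],[607,278]],.012,o))
t=cv2.imread('pics/t2.png'); h2=cv2.cvtColor(t,cv2.COLOR_BGR2HSV)
E
```

```text
[ 20 153 238] [ 19 157 233] [ 21  92 241] [ 18 103 227] [ 16 113 158]
(337, 161, 40, 67)
((497.32489013671875, 99.18392944335938), (58.028663635253906, 33.16180419921875), 12.559602737426758)
cam [0.54602479 0.1369717  0.42934443] cross [[0.49539198 0.09804737 0.112     ]]
drawer right wall [[0.4452676  0.0062994  0.118     ]
 [0.59421821 0.04194245 0.118     ]] wax [[0.47569872 0.20984765 0.102     ]] handle [[0.36195338 0.12617258 0.103     ]]
floor corners [[0.60029666 0.04813236 0.08      ]
 [0.44331731 0.00911945 0.08      ]]
plate [[ 0.64470585 -0.14606761  0.012     ]
 [ 0.66061601 -0.29593285  0.012     ]
 [ 0.44604813 -0.17156167  0.012     ]
 [ 0.46932211 -0.32195078  0.012     ]]
```

>>> servo_tool:
  moves:
    - [0,0,0,0.12]
    - [0,0,0,0.24]
    - [0,0,0,0.36]
    - [0,0,0,0.48]
    - [0,0,0,0.6]
    - [0,0,0,0.72]
    - [0,0,0,0.84]
    - [0,0,0,0.96]
    - [0,0,0,1.08]
    - [0,0,0,1.2]
    - [0,0,0,1.32]
    - [0,0,0,1.44]
    - [0,0,0,1.56]
    - [0,0,0,1.68]
    - [0,0,0,1.8]
    - [0,0,0,1.92]
    - [0,0,0,2.04]
    - [0,0,0,2.16]
    - [0,0,0,2.28]
    - [0,0,0,2.4]
  claw: 0.3

```text
time: 7.93
ee_pos: [0.4691, 0.1226, 0.2863]
tcp_rot: [-178.9, 0.0, 151.9]
wrist_force: [0.5, -0.2, 0.8]
opening: 0.0598
grasp_force: 0.0
```

>>> servo_tool:
  moves:
    - [0,0,0,0.12]
    - [0,0,0,0.24]
    - [0,0,0,0.36]
    - [0,0,0,0.48]
    - [0,0,0,0.6]
    - [0,0,0,0.7]
    - [0,0,0,0.74]
    - [0,0,0,0.74]

```text
time: 8.6
ee_pos: [0.469, 0.1225, 0.2863]
tcp_rot: [-178.9, 0.0, -165.9]
wrist_force: [-0.6, 0.6, -0.0]
opening: 0.0595
grasp_force: 0.0
```

```bash
python3 - <<'E'
from h import *
import pickle
o=get_obs(); im=camera('wrist'); save('w3',im); pickle.dump(o,open('o3.pkl','wb'))
print(o['time'],o['ee_pos'],o['tcp_rot'],o['opening'],o['q'])
E
```

```text
8.6 [0.46901755 0.12250459 0.28631121] [-1.78925945e+02  1.94920789e-02 -1.65926923e+02] 0.05952238579788829 [ 15.26982524  -2.35491522   8.80338178 101.16124419  -1.07422809
   1.19695888]
```

View pics/w3.png

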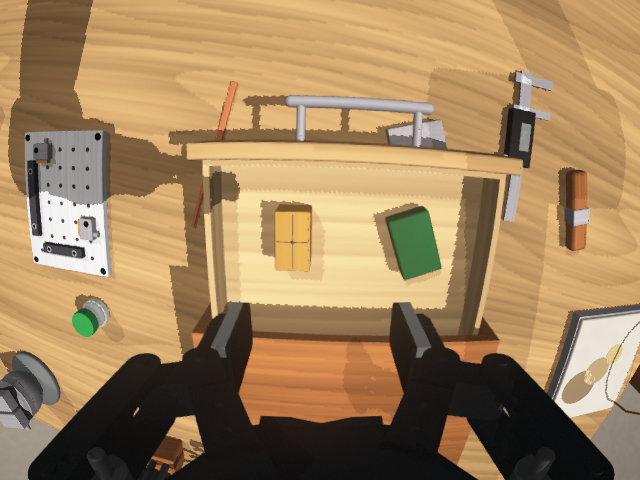

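The block's top face is around (293,238), cross at about (292,241), and the plate is at upper left. I'll re-measure both from this view.

```bash
python3 - <<'E'
from h import *
import pickle
o=pickle.load(open('o3.pkl','rb'))
im=cv2.imread('pics/w3.png'); hsv=cv2.cvtColor(im,cv2.COLOR_BGR2HSV)
m=((hsv[...,1]>125)&(hsv[...,0]>14)&(hsv[...,2]>150)).astype(np.uint8); r=np.zeros_like(m); r[195:285,265:325]=1; m&=r
m=cv2.morphologyEx(m,cv2.MORPH_CLOSE,np.ones((5,5)));m=cv2.morphologyEx(m,cv2.MORPH_OPEN,np.ones((3,3)))
c=max(cv2.findContours(m,0,2)[0],key=cv2.contourArea); print(cv2.boundingRect(c))
W=onz('wrist',c[:,0],.112,o)[:,:2]; print(cv2.minAreaRect((W*1000).astype(np.float32)))
print('cross',onz('wrist',[[292,241]],.112,o),'cam',ray('wrist',[[292,241]],o)[0])
# top-face lower (far x) edge and sides only
for row in (225,255):
    xs=np.where(m[row])[0]; print(row,onz('wrist',[[xs[0],row],[xs[-1],row]],.112,o)[:,:2].round(4).tolist())
print('plate',onz('wrist',[[24,133],[107,131],[109,276],[34,263]],.012,o))
E
```

```text
(274, 211, 38, 60)
((495.766357421875, 99.14004516601562), (55.90129852294922, 33.21137237548828), 13.357930183410645)
cross [[0.49567472 0.09861723 0.112     ]] cam [0.39202506 0.10543868 0.42955893]
225 [[0.4851, 0.0797], [0.477, 0.1117]]
255 [[0.5126, 0.0864], [0.5048, 0.1165]]
plate [[ 0.46730675 -0.32136724  0.012     ]
 [ 0.44583062 -0.16560309  0.012     ]
 [ 0.64211375 -0.14376585  0.012     ]
 [ 0.66407155 -0.29305385  0.012     ]]
```

>>> servo_tool:
  moves:
    - [1.3,-1.2,-1,-0.02]
    - [2.65,-2.4,-3,-0.02]
    - [2.65,-2.4,-6,-0.02]
    - [2.65,-2.4,-9,-0.02]
    - [2.65,-2.4,-12,-0.02]
    - [2.65,-2.4,-14.5,-0.02]
    - [2.65,-2.4,-16.5,-0.02]
    - [2.65,-2.4,-18,-0.02]
    - [2.65,-2.4,-19,-0.02]
    - [2.65,-2.4,-19.4,-0.02]
    - [2.65,-2.4,-19.4,-0.02]
    - [2.65,-2.4,-19.4,-0.02]

```text
time: 9.65
ee_pos: [0.496, 0.0981, 0.0931]
tcp_rot: [-178.9, 0.1, -167.3]
wrist_force: [-0.2, 0.0, 0.3]
opening: 0.0601
grasp_force: 0.0
```

>>> servo_tool:
  moves:
    - [0,0,0,0]
    - [0,0,0,0]
    - [0,0,0,0]
    - [0,0,0,0]
    - [0,0,0,0]
    - [0,0,0,0]
    - [0,0,0,0]
  claw: 1
  force: 60

```text
time: 10.23
ee_pos: [0.4964, 0.0981, 0.0936]
tcp_rot: [-178.9, 0.2, -167.3]
wrist_force: [-0.3, 0.4, 5.8]
opening: 0.0308
grasp_force: 60.9
```

>>> servo_tool:
  moves:
    - [0,0,0.5,0]
    - [0,0,1.5,0]
    - [0,0,3,0]
    - [0,0,5,0]
    - [0,0,8,0]
    - [0,0,11,0]
    - [0,0,14,0]
    - [0,0,16,0]
    - [-1,-3,16,0]
    - [-2,-7,16,-0.08]
    - [-3,-11,16,-0.08]
    - [-4,-15,16,-0.08]
    - [-5,-19,16,-0.08]
    - [-5.6,-23,16,-0.08]
    - [-5.6,-27,16,-0.08]
    - [-5.6,-30,16,-0.08]
    - [-5.6,-32,16,-0.08]
    - [-5.6,-32.8,16,-0.08]
    - [-5.6,-32.8,16,-0.08]
    - [-5.6,-32.8,16,-0.08]

```text
time: 11.9
ee_pos: [0.4395, -0.2298, 0.2523]
tcp_rot: [-179.0, -0.0, -171.9]
wrist_force: [0.6, -0.4, -5.0]
opening: 0.0307
grasp_force: 60.7
```

```bash
python3 - <<'E'
from h import *
import pickle
o=get_obs(); im=camera('wrist'); save('w4',im); pickle.dump(o,open('o4.pkl','wb'))
print(o['time'],o['ee_pos'],o['tcp_rot'],o['opening'],o['grasp_force'],o['q'],o['wrist_force'])
E
```

```text
11.9 [ 0.43947132 -0.22983224  0.25226048] [-1.78970220e+02 -2.03781906e-02 -1.71881292e+02] 0.030650195666778103 60.67537307739258 [-27.11833156  -2.50965289   4.79950666  96.73161693  -0.85283751
 -35.24152138] [ 0.57178999 -0.4241771  -4.98788025]
```

View pics/w4.png

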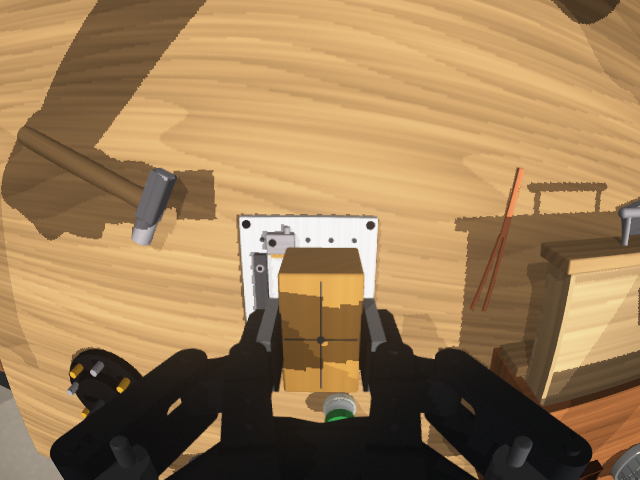

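The wrist view shows the block held level between the fingers, cross at (321,340). The plate's near corners are at (239,216) and (379,217), and part of the long stop is at (260,280).

```bash
python3 - <<'E'
from h import *
import pickle
o=pickle.load(open('o4.pkl','rb'))
W=onz('wrist',[[238.5,216],[379,217]],.012,o); d=W[1]-W[0]
print(W,np.linalg.norm(d),'yaw',np.degrees(np.arctan2(-d[0],d[1])))
y=np.arctan2(-d[0],d[1]);ex=np.array([np.cos(y),np.sin(y)]);ey=np.array([-ex[1],ex[0]])
print('centre from near edge',W[:,:2].mean(0)+.1*ex)
# long stop face (right edge of dark bar), z .022
im=cv2.imread('pics/w4.png'); g=im[...,:].max(2).astype(int)
for r in (262,275,290,305): print(r,g[r,244:282].tolist())
print('cross',onz('wrist',[[321,340]],o['ee_pos'][2]-.0136+.032,o),'TCP',o['ee_pos'])
# top-camera edges: t2 plate
t=cv2.imread('pics/top.png');hsv=cv2.cvtColor(t,cv2.COLOR_BGR2HSV)
m=((hsv[...,1]<60)&(hsv[...,2]>140)).astype(np.uint8); r=np.zeros_like(m); r[170:275,350:440]=1; m&=r
L=[];Rr=[]
for row in range(195,250,2):
    xs=np.where(m[row])[0]; L.append([xs[0]-.5,row]); Rr.append([xs[-1]+.5,row])
for e in (L,Rr):
    P=onz('top',e,.012)[:,:2]; f=cv2.fitLine(P.astype(np.float32),cv2.DIST_HUBER,0,.01,.01).ravel(); print('top edge yaw',np.degrees(np.arctan(f[1]/f[0])),f[2:])
E
```

```text
[[ 0.46503206 -0.32104443  0.012     ]
 [ 0.44436322 -0.17136048  0.012     ]] 0.15110422410850446 yaw 7.861866309510161
centre from near edge [ 0.55375771 -0.23252393]
262 [243, 242, 243, 244, 244, 244, 244, 207, 161, 137, 100, 93, 93, 93, 93, 91, 93, 93, 93, 92, 92, 87, 75, 152, 230, 230, 231, 244, 245, 245, 246, 245, 245, 245, 245, 244, 244, 224]
275 [243, 241, 240, 243, 243, 242, 243, 225, 175, 147, 115, 95, 93, 94, 92, 92, 90, 91, 91, 91, 92, 92, 83, 88, 165, 231, 230, 230, 242, 244, 244, 244, 240, 217, 162, 197, 219, 217]
290 [230, 240, 240, 240, 242, 242, 242, 242, 231, 159, 151, 109, 92, 92, 94, 91, 90, 90, 90, 91, 91, 90, 89, 82, 77, 227, 229, 229, 240, 244, 244, 243, 244, 236, 151, 176, 219, 227]
305 [124, 211, 240, 240, 239, 239, 241, 241, 240, 234, 166, 156, 116, 94, 93, 90, 90, 91, 89, 88, 89, 90, 94, 97, 96, 96, 95, 96, 96, 95, 97, 96, 97, 94, 79, 124, 134, 137]
cross [[ 0.44036282 -0.22983238  0.27066048]] TCP [ 0.43947132 -0.22983224  0.25226048]
top edge yaw 7.7842536 [ 0.5480319  -0.15602118]
top edge yaw 7.7747297 [ 0.54532564 -0.31026962]
```

>>> servo_tool:
  moves:
    - [3,-0.5,0,0]
    - [6,-1,-2,0]
    - [9,-1.5,-5,0]
    - [12,-1.8,-8,0]
    - [13.55,-1.8,-11,0]
    - [13.55,-1.8,-14,0]
    - [13.55,-1.8,-16.5,0]
    - [13.55,-1.8,-18.5,0]
    - [13.55,-1.8,-20,0]
    - [13.55,-1.8,-21,0]
    - [13.55,-1.8,-21.8,0]
    - [13.55,-1.8,-22.2,0]
    - [13.55,-1.8,-22.2,0]
    - [13.55,-1.8,-22.2,0]

```text
time: 13.12
ee_pos: [0.5756, -0.248, 0.0312]
tcp_rot: [-178.9, 0.1, -171.8]
wrist_force: [0.3, 0.0, -4.8]
opening: 0.0305
grasp_force: 60.9
```

>>> servo_tool:
  moves:
    - [0,0,-0.1,0]
    - [0,0,-0.2,0]
    - [0,0,-0.3,0]
    - [0,0,-0.4,0]
    - [0,0,-0.5,0]
    - [0,0,-0.5,0]
    - [0,0,-0.5,0]

```text
time: 13.7
ee_pos: [0.5754, -0.2483, 0.0258]
tcp_rot: [-178.9, 0.0, -171.8]
wrist_force: [-1.2, -0.5, -0.1]
opening: 0.0308
grasp_force: 61.5
```

Contact with the plate: the block's 5 N weight is now carried by it. Next I'll slide towards the long stop.

>>> servo_tool:
  moves:
    - [0.03,-0.2,-0.03,0]
    - [0.05,-0.4,-0.03,0]
    - [0.08,-0.6,-0.03,0]
    - [0.11,-0.8,-0.03,0]
    - [0.12,-0.9,-0.03,0]
    - [0.14,-1.0,-0.03,0]
    - [0.14,-1.0,-0.03,0]

```text
time: 14.28
ee_pos: [0.5771, -0.2585, 0.0257]
tcp_rot: [-178.9, 0.1, -171.8]
wrist_force: [-0.7, 2.9, 5.9]
opening: 0.0309
grasp_force: 62.4
```

>>> servo_tool:
  moves:
    - [0.01,-0.05,0,0]
    - [0.01,-0.1,0,0]
    - [0.02,-0.15,0,0]
    - [0.03,-0.2,0,0]
    - [0.03,-0.2,0,0]
    - [0.03,-0.2,0,0]

```text
time: 14.78
ee_pos: [0.5772, -0.2589, 0.0257]
tcp_rot: [-179.1, 0.1, -171.8]
wrist_force: [-2.1, 9.3, 7.2]
opening: 0.0306
grasp_force: 62.7
```

>>> servo_tool:
  moves:
    - [0.2,0.03,0,0]
    - [0.4,0.05,0,0]
    - [0.6,0.08,0,0]
    - [0.8,0.11,0,0]
    - [0.9,0.12,0,0]
    - [1.0,0.14,0,0]
    - [1.1,0.15,0,0]
    - [1.1,0.15,0,0]

```text
time: 15.45
ee_pos: [0.587, -0.2577, 0.0257]
tcp_rot: [-179.1, -0.1, -171.8]
wrist_force: [-8.3, 9.9, 10.9]
opening: 0.0307
grasp_force: 63.3
```

>>> servo_tool:
  moves:
    - [0.05,0,0,0]
    - [0.1,0.01,0,0]
    - [0.15,0.01,0,0]
    - [0.2,0.02,0,0]
    - [0.2,0.02,0,0]
    - [0.2,0.02,0,0]

```text
time: 15.95
ee_pos: [0.5888, -0.2574, 0.0257]
tcp_rot: [-179.1, -0.1, -171.8]
wrist_force: [-9.2, 9.8, 11.7]
opening: 0.0304
grasp_force: 63.3
```

>>> servo_tool:
  moves:
    - [0.05,0,0,0]
    - [0.1,0.01,0,0]
    - [0.15,0.02,0,0]
    - [0.2,0.03,0,0]
    - [0.2,0.03,0,0]
    - [0.2,0.03,0,0]

```text
time: 16.45
ee_pos: [0.5901, -0.2572, 0.0257]
tcp_rot: [-179.1, -0.1, -171.8]
wrist_force: [-13.0, 9.3, 13.2]
opening: 0.0309
grasp_force: 63.5
```

```bash
python3 - <<'E'
from h import *
import pickle
o=get_obs(); im=camera('wrist'); save('w5',im); pickle.dump(o,open('o5.pkl','wb'))
save('t5',camera('top'));s=camera('scene')
save('s5',cv2.resize(s[230:350,190:330],None,fx=5,fy=5,interpolation=cv2.INTER_CUBIC))
print(o['time'],o['ee_pos'],o['tcp_rot'],o['opening'],o['wrist_force'],o['torque'])
E
```

```text
16.45 [ 0.59013428 -0.25718825  0.02566241] [-1.79066002e+02 -1.48427827e-01 -1.71849072e+02] 0.030867566309632038 [-13.01374129   9.25123313  13.20194521] [ 1.97362099  2.47425815 -0.31179594]
```

View pics/s5.png

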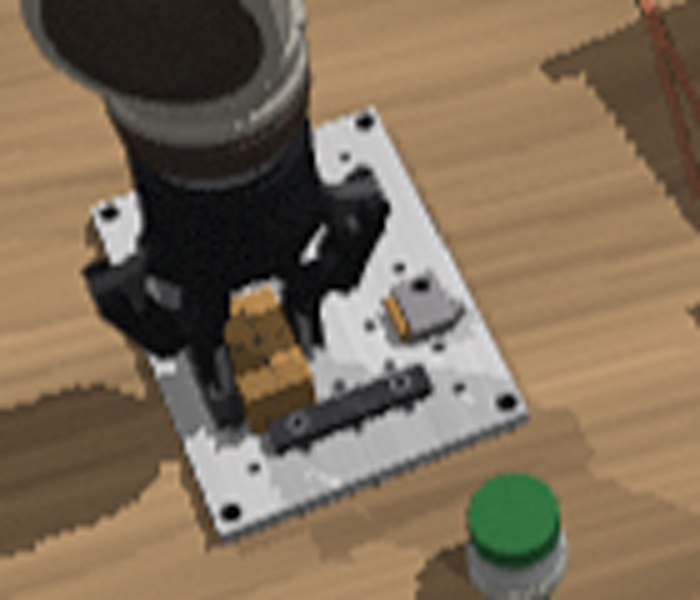

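View pics/w5.png

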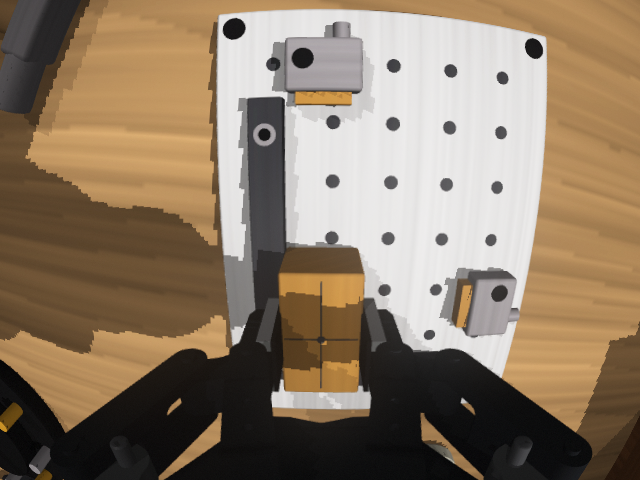

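The scene crop shows the block flush in the corner beside the short stop, and the wrist view shows it against the long stop. I'll press further to tell stop contact from friction.

>>> servo_tool:
  moves:
    - [0.05,0,0,0]
    - [0.1,0,0,0]
    - [0.15,-0.02,0,0]
    - [0.2,-0.05,0,0]
    - [0.2,-0.05,0,0]
    - [0.2,-0.05,0,0]

```text
time: 17.1
ee_pos: [0.5902, -0.2572, 0.0257]
tcp_rot: [-179.2, -0.4, -171.9]
wrist_force: [-23.1, 11.3, 19.5]
opening: 0.0307
grasp_force: 64.3
```

>>> servo_tool:
  moves:
    - [0.05,0,0,0]
    - [0.1,0,0,0]
    - [0.15,0,0,0]
    - [0.2,0,0,0]
    - [0.2,0,0,0]
    - [0.2,0,0,0]

```text
time: 17.6
ee_pos: [0.5903, -0.2572, 0.0257]
tcp_rot: [-179.2, -0.6, -171.9]
wrist_force: [-33.6, 13.1, 25.6]
opening: 0.0308
grasp_force: 65.1
```

The block is firmly stopped at x = 0.5902, where the force rises 5 N per mm. I'll ease the push a little, then confirm it is steady and hand in.

>>> servo_tool:
  moves:
    - [-0.05,0,0,0]
    - [-0.1,0,0,0]
    - [-0.15,0,0,0]
    - [-0.15,0,0,0]
    - [-0.15,0,0,0]
    - [-0.15,0,0,0]
    - [-0.15,0,0,0]
    - [-0.15,0,0,0]

```text
time: 18.27
ee_pos: [0.5902, -0.2572, 0.0257]
tcp_rot: [-179.2, -0.4, -171.9]
wrist_force: [-26.3, 11.9, 20.7]
opening: 0.031
grasp_force: 64.5
```

```bash
python3 - <<'E'
from h import *
a=cv2.imread('pics/t2.png');b=camera('top')[:,:,::-1]
# bystanders unchanged: per-region max difference vs earlier top view
import pickle
for n,(x,y,r) in dict(jar=(372,156,10),tweezers=(313,260,20),caliper=(175,300,30),hammer=(500,260,30),bench_block=(224,285,18),clamp=(128,284,18)).items():
    d=np.abs(cv2.imread('pics/top.png')[y-r:y+r,x-r:x+r].astype(int)-b[y-r:y+r,x-r:x+r]).max(2); print(n,(d>60).sum())
o=get_obs(); w=o['wrist_force']; 
o4=o; print(o['time'],o['ee_pos'],o['tcp_rot'],w,o['qd'].round(2))
c=np.array(o['ee_pos'][:2])+[.0009,0]; ex=np.array([np.cos(.136),np.sin(.136)]);ey=np.array([-ex[1],ex[0]])
d=c-[.5536,-.2333]; print('in plate',d@ex,d@ey,'F',w[:2]@ex,w[:2]@ey)
E
```

```text
jar 0
tweezers 32
caliper 92
hammer 499
bench_block 129
clamp 0
18.3167 [ 0.59024142 -0.25725722  0.02572727] [-179.15861358   -0.39612872 -171.87332162] [-26.05286175  11.72364189  20.5022894 ] [ 0.02 -0.01  0.07  0.1   0.05 -0.  ]
in plate 0.033946621387917056 -0.028825914839258608 F -24.222791230920414 15.147665485334995
```

```bash
python3 -c "
from workcell import *
print(job_done())"
```

```text
the job is handed in; nothing more can be done
None
```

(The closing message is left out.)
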